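Lock the rotary board stage with its index pin

TASK

Take the steel index pin out of its grey holder, stand it upright in the hole of the rotary stage's table and let go of it. Then push the table gently round, best by one of its upright pegs, clockwise seen from above, until the pin drops by its own weight fully home in the hidden hole under the table near the index mark and locks the table. Leave the pin alone as its hole comes up to the mark, and do not disturb the jar.

Things in the scene. Friction and masses are not known exactly. Their poses are not given: they have to be found in the camera images.
- table (a joint): Turntable angle (rad), growing counter-clockwise from above; 0 = hole at the index mark. Starts at 0.5 to 0.95, travels -0.7 to 1.3, stays where left. Dry friction, about 2.5 N at a peg. The pin drops home somewhere in -0.08 to 0.08 and locks it like a solid stop with 2 degrees of play: turn slowly (about 20 mm/s at the peg) and feel; 20 N is too hard. If passed, turn slowly back.
- stage_axis (a point): Point on the vertical axis of the round grey turntable (214 mm across, 12 mm thick), level with its top face, 30 mm above the bench. Its x axis points away from the index mark, z up. The stage is fixed; its foot is 244 mm across. A small circuit board is fixed on the middle of the table (within 55 mm of the axis, up to 62 mm above the bench).
- index_mark (a point): Top of the index mark: a small dark steel block (16 x 30 mm, 30 mm high) with a thin white ridge, just outside the table's rim, 128 mm from the axis. It shows only roughly (to 0.08 rad either way) where the hidden hole is.
- table_hole (a point): Mouth centre (level of the top face) of the turntable's only hole, 82 mm from the axis; 13.5 mm wide, through the 12 mm table, chamfered. Its z axis is up. Below lies a fixed steel ring, 12 mm thick, on which the pin's foot rides, 14 mm below the mouth, until the ring's own 13.5 mm hole comes under it (hidden, to be found by feel).
- peg_left (a point): Steel push peg on the turntable: 12 mm thick, its top 66 mm above the bench, 90 mm from the axis, with a 19 mm collar 4 mm high at its foot; 90 degrees clockwise from the hole, seen from above. The point lies on its centre line, 48 mm above the bench, half-way up the peg.
- peg_far (a point): The same kind of peg, opposite the hole; point as for the left peg.
- peg_right (a point): The same kind of peg, 90 degrees counter-clockwise from the hole; point as for the left peg.
- pin_head (a point): Centre of the head of the loose upright steel pin (about 80 g, 51 mm high): head 24 mm across, 26 mm high, over a 12 mm shank 25 mm long with chamfered foot. The point is 38 mm above the foot. The foot starts 4 mm above the bench. Standing in the table's hole on the ring, the point is 24 mm above the hole's mouth; fully home, shoulder on the table, 13 mm.
- pin_holder: Grey plastic block fixed to the bench, 46 x 46 x 22 mm, with a 14 mm hole 18 mm deep in the middle of its top, where the pin stands at the start; left or right of the stage. Origin at the centre of its underside.
- flux_jar: Bystander: small screw-lid jar, 46 mm across, 36 mm high, loose on the other side of the stage. Origin at the centre of its underside.

How it is judged:
By the outcome, as a careful person would: the job done as asked, in the order asked, and still so for the second after the job is handed in, with the robot touching nothing.
It also fails if it takes over 72 s, if anything falls off the work surface, if the arm or the gripper's body presses on something with over 40 N, if the wrist force passes 120 N, or if a joint passes its speed limit or range.

ROBOT

A 7-joint arm with a two-finger parallel gripper is mounted at the origin on a cart in front of the work surface, level with it; the furniture and walls round the work are solid. World frame = base frame: x ahead of the robot, y to its left, z up, the work surface at z = 0. Lengths are in m, angles in rad, forces in N, time in s.
With the tool pointing down it reaches from about 0.425 to 0.825 m from the base axis. Payload 3.6 kg.
Tool frame: the origin (TCP) lies midway between the tips of the shut fingers; the grasp point (between the pads) lies 19 mm behind it; z points along the fingers, y is the line along which they close (so a half turn about z gives the same grasp; the last joint's range is limited). The gripper opens to 93 mm and grips with 3 to 60 N. Pads are 15 mm wide; open, the fingers measure 128 mm over their backs; the gripper's body (75 mm by 188 mm) begins 65 mm behind the grasp point.
Start: joints at [1.274, 0.615, -0.013, 1.423, 0.008, 1.103, -0.04], TCP at [0.173, -0.626, 0.219] pointing down, gripper open.
Joint ranges: [-3.12, 3.12], [-0.3, 2.06], [-1.34, 1.32], [0.26, 2.42], [-1.36, 4.5], [0.01, 1.98], [-2.84, 2.84]. Speed limits (rad/s): [2.79, 2.79, 3.14, 3.14, 3.14, 3.14, 3.14].

INTERFACE

Orientations are given as a unit quaternion [w, x, y, z].
In Python, from bench import arm, read_camera gives the robot as it stands.
- The arm moves only by the shell command python3 -m jog 'ROWS' [FORCE]. ROWS is JSON, one flat list of numbers, 7 for each row, row after row: the turn, a rotation vector about the tool's x, y, z in rad, then the shift along the tool's x, y, z in m, then the gripper command: -1 is shut, 1 is fully open, values between are in proportion. A call has 1 to 8 rows; each row shifts and turns the commanded pose from where the row before left it, along the tool's axes as they then stand; what a row does not reach is not made up. A row lasts 1/10 s, in which the tool goes at most 50 mm and 8.59 degrees, less where a joint would pass 70% of its speed; a pose out of reach is approached as far as the arm can. A call is refused whole if a number of a shift passes 0.05 or a number of a turn 0.15, either way. A call with a gripper value outside its range is refused whole. The fingers move at their own pace and stop on an object; FORCE is the grip in N (left out, the last holds). Time passes only in rows, so rows that do not move let the fingers close. It gives the time, the measured TCP pose, the force, the opening and the grip force at its end, in the units of the state.
- arm.observe(): the state, without advancing time (a new reading comes with each control period).
- read_camera(name): name is "side" or "top"; returns a dict with "color" (400x640x3 uint8, red, green, blue), "intrinsics" (3x3 intrinsics, pixels), "cam_to_world" (4x4, takes a point from camera to world coordinates). Camera axes: x right, y down, z forward; pixel columns grow to the right and rows downward; lengths in m; the calibration is good to about 2 mm. A picture is of the moment at which its call begins. There is no depth.
- arm.close_job(): hands the job in; it is judged then, once.
The state is a dict: "time_s": time; "joint_pos": joint angles; "qvel": joint speeds; "tau": joint torques, N m; "eef_pos": TCP position; "orientation": TCP orientation; "ft_force": force on the tool from outside, world axes, zero at the start; "ft_torque": the same for the moment, N m; "width": opening from 0.0 (shut) to 1.0 (fully open); "grip_force": force on a finger pad.
Only numpy, scipy, OpenCV 4.12 (cv2) and the standard library are available. Lean on these libraries where they do the work, as an engineer would, in place of code of your own. Each camera call takes 0.05 s, during which the arm holds its last target. There are 200 camera calls.

## Working session

There is one attempt and no reset: what is moved stays moved. The work goes in short steps, Python scripts to look and compute and a shell command to move; the robot and the scene stay as the last step left them, time stands still between calls to the robot, and variables do not carry over. Pictures are saved under pics/ and viewed, at most 10 in all, crops included, and the job is handed in when it is done.

```bash
ls; mkdir -p pics; python3 - <<'E'
from bench import arm, read_camera
import cv2,numpy as np
for n in("side","top"):
    c=read_camera(n); cv2.imwrite(f"pics/{n}0.png",c["color"][...,::-1]); print(n,c["intrinsics"],np.round(c["cam_to_world"],4).tolist())
s=arm.observe(); print(s)
E
```

```text
pics
side [[471.35665522   0.         314.06926954]
 [  0.         471.35665522 196.16325225]
 [  0.           0.           1.        ]] [[-0.9578, -0.162, 0.2374, 0.3005], [-0.2872, 0.5102, -0.8107, 0.8414], [0.0102, -0.8446, -0.5352, 0.602], [0.0, 0.0, 0.0, 1.0]]
top [[367.38016857   0.         321.57821233]
 [  0.         367.38016857 198.10171708]
 [  0.           0.           1.        ]] [[0.0233, -0.9745, 0.2231, 0.3766], [-0.9997, -0.0242, -0.0012, -0.0052], [0.0065, -0.2231, -0.9748, 0.9242], [0.0, 0.0, 0.0, 1.0]]
{'time_s': 0.1, 'joint_pos': array([ 1.27447694,  0.61582431, -0.01259374,  1.42471264,  0.00814012,
        1.1033935 , -0.04044882]), 'qvel': array([ 0.00038428, -0.00193808, -0.00044247, -0.003954  , -0.00070322,
        0.00146375, -0.00135935]), 'tau': array([ 4.92265790e-04, -4.60043728e+01,  2.09988565e-01, -1.66243368e+01,
       -6.12056348e-02,  1.69757917e-02,  8.64614185e-05]), 'eef_pos': array([ 0.17306407, -0.62581102,  0.21760453]), 'orientation': array([-1.12732919e-03,  9.90911759e-01,  1.34508656e-01, -1.91716647e-04]), 'ft_force': array([-0.17116391,  0.66777739, -0.31164128]), 'ft_torque': array([-0.03936353, -0.00078893, -0.00389969]), 'grip_force': 0.0, 'width': 0.9983112173978469}
```

View pics/top0.png

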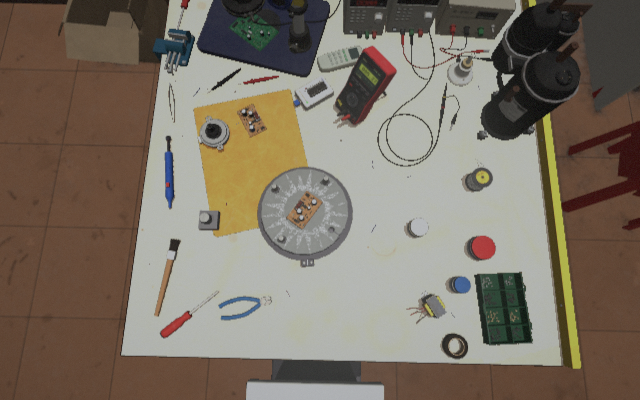

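View pics/side0.png

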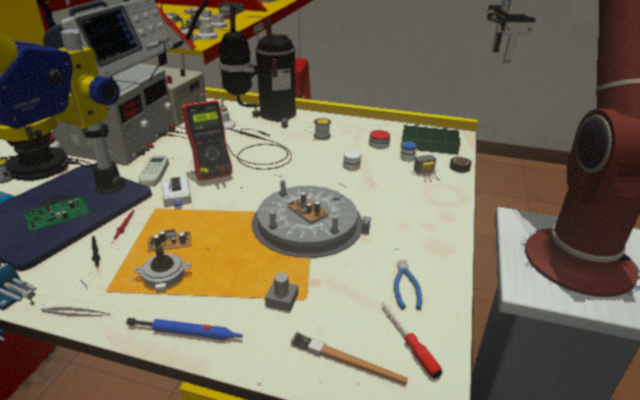

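The top view shows the stage centred near (305,213), the index mark at (307,262), the pin at (206,217) and the jar at (418,227). In the side view the pin is at (281,283). I'll enlarge both around the stage.

```bash
python3 - <<'E'
import cv2,numpy as np
a=cv2.imread("pics/top0.png")[155:275,190:360]; b=cv2.imread("pics/side0.png")[170:320,240:380]
cv2.imwrite("pics/tc.png",cv2.resize(a,None,fx=4.7,fy=4.7,interpolation=cv2.INTER_CUBIC))
cv2.imwrite("pics/sc.png",cv2.resize(b,None,fx=4,fy=4,interpolation=cv2.INTER_CUBIC))
E
```

```text
(no output)
```

View pics/tc.png

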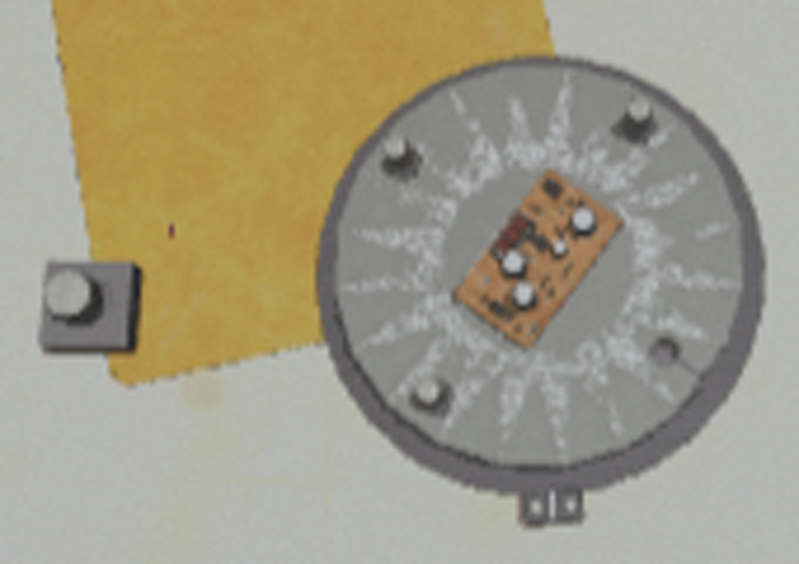

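View pics/sc.png

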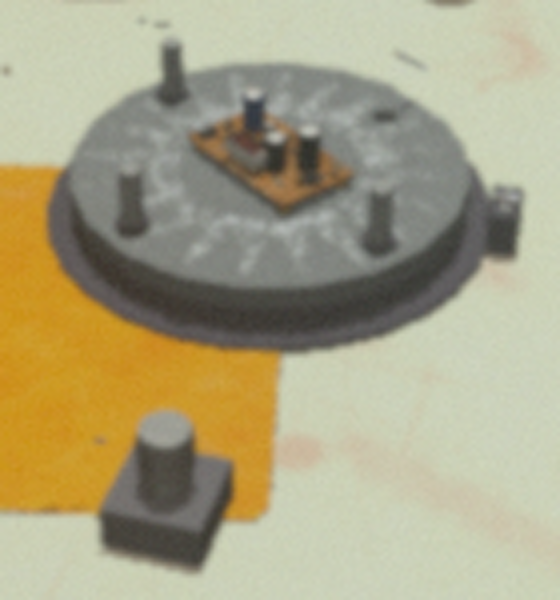

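The top crop shows the hole at (664,349), peg tops at (432,387), (397,150) and (637,107), the pin head top at (70,294) and the ridge at (552,505). In the side crop these are: hole (385,116), peg tops (378,185), (130,172) and (172,42), pin top (165,428).

```bash
cat > h.py <<'E'
import numpy as np
from scipy.optimize import least_squares
from bench import read_camera, arm
def ray(c,px,z):
    K,T=c["intrinsics"],c["cam_to_world"]
    d=T[:3,:3]@np.linalg.solve(K,[px[0],px[1],1]); o=T[:3,3]
    return o+d*(z-o[2])/d[2]
E
python3 - <<'E'
from h import *
T=read_camera("top");S=read_camera("side")
t={"hole":(664,349,.03),"L":(432,387,.066),"F":(397,150,.066),"R":(637,107,.066),"pin":(70,294,.055),"mark":(552,505,.03),"disc":(540,262,.03)}
s={"hole":(385,116,.03),"L":(378,185,.066),"F":(130,172,.066),"R":(172,42,.066),"pin":(165,428,.055),"mark":(506,190,.03)}
P={}
for k,v in t.items():
    P[k]=ray(T,(v[0]/4.7+189.6,v[1]/4.7+154.6),v[2]); print(k,P[k].round(4), ray(S,(s[k][0]/4+239.6,s[k][1]/4+169.6),s[k][2]).round(4) if k in s else"")
    if k in s: P[k]=(P[k]+ray(S,(s[k][0]/4+239.6,s[k][1]/4+169.6),s[k][2]))/2
f=lambda p:np.concatenate([P[k][:2]-p[:2]-r*np.array([np.cos(p[2]+a),np.sin(p[2]+a)]) for k,r,a in(("hole",.082,0),("L",.09,-np.pi/2),("F",.09,np.pi),("R",.09,np.pi/2))])
r=least_squares(f,[.45,0,-2]);print("fit axis,ang",r.x,"res",r.fun.round(4))
x,y,a=r.x;print("hole",x+.082*np.cos(a),y+.082*np.sin(a)); m=np.arctan2(P["mark"][1]-y,P["mark"][0]-x);print("mark dist",np.hypot(P["mark"][0]-x,P["mark"][1]-y),"ang",m,"theta",(a-m+np.pi)%(2*np.pi)-np.pi)
from scipy.spatial.transform import Rotation as R
q=arm.observe()["orientation"];print(R.from_quat(np.roll(q,-1)).as_matrix().round(3))
E
```

```text
hole [ 0.5046 -0.0309  0.03  ] [ 0.5045 -0.03    0.03  ]
L [0.4776 0.0852 0.066 ] [0.4791 0.0877 0.066 ]
F [0.5988 0.109  0.066 ] [0.6009 0.1142 0.066 ]
R [ 0.6249 -0.0137  0.066 ] [ 0.6248 -0.0136  0.066 ]
pin [0.5218 0.2728 0.055 ] [0.5235 0.2756 0.055 ]
mark [0.423  0.0249 0.03  ] [0.425  0.0211 0.03  ]
disc [0.5491 0.0353 0.03  ] 
fit axis,ang [ 0.55078075  0.0368369  -2.16596995] res [-0.0003  0.0006  0.0021 -0.0008 -0.0013  0.0002 -0.0005  0.    ]
hole 0.5048072416762598 -0.0310632940738797
mark dist 0.12751931993172516 ang -3.032902712020727 theta 0.8669327620240006
[[ 0.964  0.267 -0.   ]
 [ 0.267 -0.964  0.002]
 [-0.    -0.002 -1.   ]]
```

```bash
cat >> h.py <<'E'
def go(p,psi=None):
    "prints shift in tool axes to world TCP p, and tool-z turn to make tool y azimuth psi"
    from scipy.spatial.transform import Rotation as R
    s=arm.observe(); M=R.from_quat(np.roll(s["orientation"],-1)).as_matrix()
    az=np.arctan2(M[1,1],M[0,1]); print("pos",s["eef_pos"].round(4),"az",az.round(4),"tilt",M[:2,2].round(4),"t",s["time_s"],"F",s["ft_force"].round(1),"w",s["width"].round(3))
    print("shift",(M.T@(np.array(p)-s["eef_pos"])).round(4), "turn", None if psi is None else round(-(psi-az),4))
E
python3 -m jog '[0,0,-0.141,0,0,0,1, 0,0,-0.141,0,0,0,1, 0,0,-0.141,0,0,0,1, 0,0,-0.141,0,0,0,1, 0,0,-0.141,0,0,0,1, 0,0,0,0.047,0.005,0,1, 0,0,0,0.047,0.005,0,1, 0,0,0,0.047,0.005,0,1]' 20
python3 -m jog '[0,0,0,0.047,0.005,0,1, 0,0,0,0.047,0.005,0,1, 0,0,0,0.047,0.005,0,1, 0,0,0,0.047,0.005,0,1, 0,0,0,0.047,0.005,0,1, 0,0,0,0.047,0.005,0,1]'
python3 -c "from h import *; go([.5227,.274,.12],-.595)"
```

```text
time_s: 1.0
eef_pos: [0.2654, -0.5169, 0.2184]
orientation: [-0.0, 0.884, 0.468, 0.0]
ft_force: [1.1, -0.9, 0.6]
width: 1.001
grip_force: 0.0
time_s: 1.6
eef_pos: [0.4488, -0.3001, 0.2187]
orientation: [0.0, 0.884, 0.468, -0.0]
ft_force: [0.6, 0.3, -0.9]
width: 1.0
grip_force: 0.0Traceback (most recent call last):
  File "<string>", line 1, in <module>
    from h import *; go([.5227,.274,.12],-.595)
                     ~~^^^^^^^^^^^^^^^^^^^^^^^^
  File "h.py", line 12, in go
    az=np.arctan2(M[1,1],M[0,1]); print("pos",s["eef_pos"].round(4),"az",az.round(4),"tilt",M[:2,2].round(4),"t",s["time_s"],"F",s["ft_force"].round(1),"w",s["width"].round(3))
                                                                                                                                                            ^^^^^^^^^^^^^^^^
AttributeError: 'float' object has no attribute 'round'
```

```bash
sed -i 's/s\["width"\].round(3)/round(s["width"],3)/' h.py
python3 -m jog '[0,0,0,0.043,-0.0218,0,1, 0,0,0,0.043,-0.0218,0,1, 0,0,0,0.043,-0.0218,0,1, 0,0,0,0.043,-0.0218,0,1, 0,0,0,0.043,-0.0218,0,1, 0,0,0,0.043,-0.0218,0,1]'
python3 -m jog '[0,0,0,0.043,-0.0218,0,1, 0,0,0,0.043,-0.0218,0,1, 0,0,0,0.043,-0.0218,0,1, 0,0,0,0.043,-0.0218,0,1, 0,0,0,0.043,-0.0218,0.03,1, 0,0,0,0.043,-0.0218,0.03,1]'
python3 -c "
from h import *; go([.5227,.274,.027],-.595)
import cv2;cv2.imwrite('pics/s1.png',cv2.resize(read_camera('side')['color'][120:320,200:400,::-1],None,fx=3,fy=3))"
```

```text
time_s: 2.2
eef_pos: [0.4844, -0.0129, 0.2188]
orientation: [0.0, 0.884, 0.468, 0.0]
ft_force: [0.8, 0.2, 0.4]
width: 1.002
grip_force: 0.0
time_s: 2.8
eef_pos: [0.5203, 0.263, 0.1659]
orientation: [0.0, 0.884, 0.468, 0.001]
ft_force: [0.9, -1.0, -0.7]
width: 1.0
grip_force: 0.0
pos [0.5203 0.263  0.1659] az -0.5959 tilt [0.0025 0.001 ] t 2.8 F [ 0.9 -1.  -0.7] w 1.0
shift [ 0.0102 -0.0044  0.1389] turn -0.0009
```

View pics/s1.png

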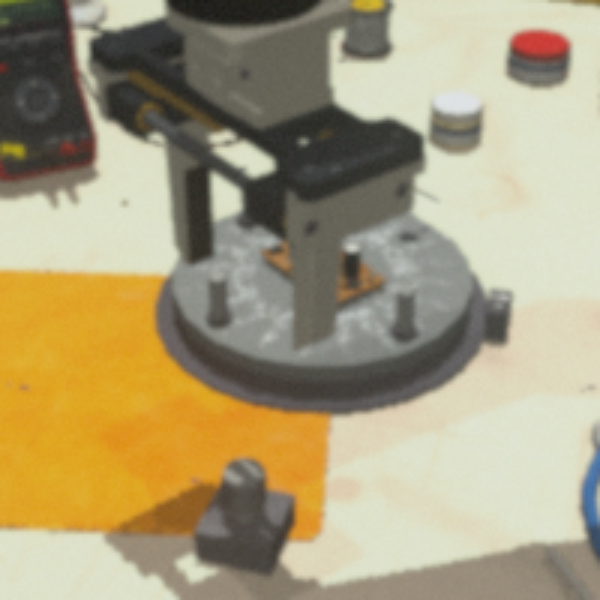

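The picture shows the gripper open above the holder at a height of 166 mm, with the pin (245,485) clear below it. I'll centre and go down.

```bash

python3 -m jog '[0,0,0,0.0,0,0,1, 0,0,0,0,0,0.0,1]'
python3 -c "
from h import *; go([.5227,.274,.027],-.595)"
```

```text
time_s: 3.05
eef_pos: [0.5197, 0.26, 0.1656]
orientation: [0.0, 0.884, 0.468, -0.0]
ft_force: [0.2, -0.3, 0.2]
width: 0.999
grip_force: 0.0
pos [0.5197 0.26   0.1656] az -0.5963 tilt [-0.0004 -0.0013] t 3.05 F [ 0.2 -0.3  0.2] w 0.999
shift [ 0.0134 -0.0054  0.1386] turn -0.0013
```

```bash

python3 -m jog '[0,0,0,0.0134,-0.0054,0.02,1, 0,0,0,0,0,0.04,1, 0,0,0,0,0,0.04,1, 0,0,0,0,0,0.02,1, 0,0,0,0,0,0,1, 0,0,0,0,0,0,1]'
python3 -c "
from h import *; go([.5227,.274,.027],-.595)
import cv2
cv2.imwrite('pics/s2.png',np.vstack([cv2.resize(read_camera(n)['color'][r:r+100,c:c+260,::-1],None,fx=3,fy=3) for n,r,c in(('side',215,150),('top',165,100))]))"
```

```text
time_s: 3.65
eef_pos: [0.524, 0.2739, 0.0471]
orientation: [0.0, 0.884, 0.467, 0.001]
ft_force: [0.6, 0.4, 0.1]
width: 0.998
grip_force: 0.0
pos [0.524  0.2739 0.0471] az -0.5983 tilt [0.002  0.0003] t 3.65 F [0.6 0.4 0.1] w 0.998
shift [-0.0007 -0.0012  0.0201] turn -0.0033
```

View pics/s2.png

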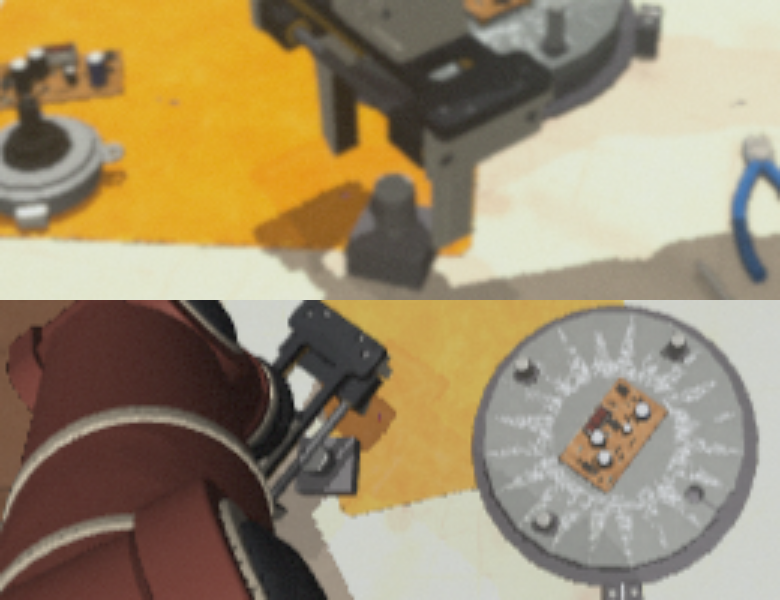

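The fingertips at (340,145) and (455,245) straddle the pin head at (395,187), so I'll go down the last 20 mm and close.

```bash

python3 -m jog '[0,0,0,0,0,0.01,1, 0,0,0,0,0,0.01,1, 0,0,0,0,0,0,0, 0,0,0,0,0,0,-0.3, 0,0,0,0,0,0,-0.8, 0,0,0,0,0,0,-1, 0,0,0,0,0,0,-1, 0,0,0,0,0,0,-1]' 15
python3 -m jog '[0,0,0,0,0,0,-1, 0,0,0,0,0,0,-1, 0,0,0,0,0,0,-1]' 20
python3 -c "from h import *; go([.5048,-.0311,.095],-.595)"
```

```text
time_s: 4.55
eef_pos: [0.5227, 0.275, 0.026]
orientation: [-0.0, 0.884, 0.468, 0.0]
ft_force: [-0.3, 0.5, 0.5]
width: 0.531
grip_force: 0.0
time_s: 4.85
eef_pos: [0.5227, 0.275, 0.0259]
orientation: [-0.0, 0.884, 0.468, 0.0]
ft_force: [-0.9, -0.2, -0.7]
width: 0.273
grip_force: 0.0
pos [0.5227 0.275  0.0259] az -0.596 tilt [0.     0.0001] t 4.85 F [-0.9 -0.2 -0.7] w 0.273
shift [-0.2633  0.157  -0.0691] turn -0.001
```

```bash

python3 -m jog '[0,0,0,0,0,0,-1, 0,0,0,0,0,0,-1, 0,0,0,0,0,0,-1, 0,0,0,0,0,0,-1]' 20
python3 -m jog '[0,0,0,0,0,-0.01,-1, 0,0,0,0,0,-0.02,-1, 0,0,0,0,0,-0.04,-1, 0,0,0,0,0,-0.04,-1, 0,0,0,0,0,0,-1, 0,0,0,0,0,0,-1]'
python3 -c "from h import *; go([.5048,-.0311,.095],-.595)"
```

```text
time_s: 5.25
eef_pos: [0.5226, 0.2749, 0.0259]
orientation: [-0.0, 0.884, 0.468, -0.0]
ft_force: [0.8, 1.2, -0.5]
width: 0.251
grip_force: 20.0
time_s: 5.85
eef_pos: [0.523, 0.2751, 0.1373]
orientation: [0.0, 0.884, 0.468, 0.001]
ft_force: [-0.0, 0.2, -1.6]
width: 0.256
grip_force: 20.0
pos [0.523  0.2751 0.1373] az -0.5961 tilt [0.0022 0.001 ] t 5.85 F [-0.   0.2 -1.6] w 0.256
shift [-0.2637  0.1568  0.0419] turn -0.0011
```

```bash

python3 -m jog '[0,0,0,-0.033,0.0196,0,-1, 0,0,0,-0.033,0.0196,0,-1, 0,0,0,-0.033,0.0196,0,-1, 0,0,0,-0.033,0.0196,0,-1, 0,0,0,-0.033,0.0196,0,-1, 0,0,0,-0.033,0.0196,0,-1, 0,0,0,-0.033,0.0196,0,-1, 0,0,0,-0.033,0.0196,0,-1]'
python3 -m jog '[0,0,0,0,0,0.035,-1, 0,0,0,0,0,0.03,-1, 0,0,0,0,0,0.012,-1, 0,0,0,0,0,0,-1, 0,0,0,0,0,0,-1]'
python3 -c "
from h import *; go([.5048,-.0311,.05],-.595)
import cv2
for n in('side','top'):
    c=read_camera(n);p=[.505,-.031,.03];q=np.linalg.inv(c['cam_to_world'])@[*p,1];u=c['intrinsics']@q[:3]/q[2];print(n,u)
    x,y=int(u[0])-40,int(u[1])-30
    print(x,y);cv2.imwrite(f'pics/{n}3.png',cv2.resize(c['color'][y:y+60,x:x+80,::-1],None,fx=8,fy=8,interpolation=cv2.INTER_CUBIC))"
```

```text
time_s: 6.65
eef_pos: [0.5026, -0.0332, 0.1345]
orientation: [-0.001, 0.884, 0.468, -0.002]
ft_force: [0.7, -0.2, -0.9]
width: 0.251
grip_force: 20.0
time_s: 7.15
eef_pos: [0.5044, -0.031, 0.059]
orientation: [-0.0, 0.883, 0.469, 0.0]
ft_force: [-0.2, -0.3, -1.4]
width: 0.251
grip_force: 20.0
pos [ 0.5044 -0.031   0.059 ] az -0.5951 tilt [-0.0001  0.0003] t 7.15 F [-0.2 -0.3 -1.4] w 0.251
shift [0.0001 0.0004 0.009 ] turn -0.0001
side [335.75115626 198.34309886   1.        ]
295 168
top [330.93092956 228.67672924   1.        ]
290 198
```

View pics/side3.png

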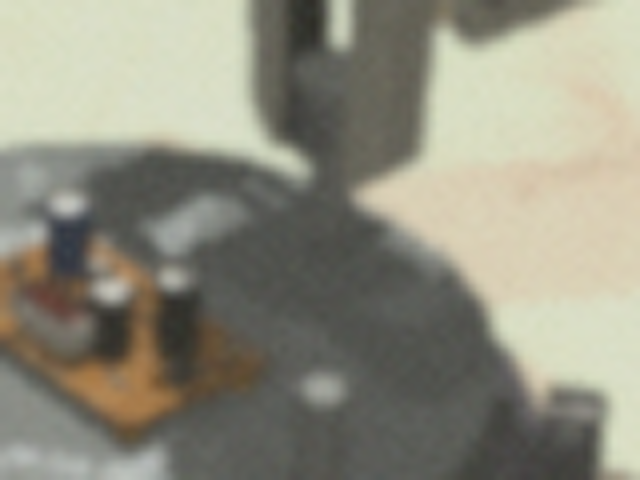

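The side view shows the pin head between the pads (320,100), but the hole is in shadow and hidden behind the gripper. I'll go down by feel.

```bash

python3 -m jog '[0,0,0,0.0001,0.0004,0.003,-1, 0,0,0,0,0,0.003,-1, 0,0,0,0,0,0.0015,-1, 0,0,0,0,0,0.001,-1, 0,0,0,0,0,0,-1]'
python3 -m jog '[0,0,0,0,0,0.001,-1, 0,0,0,0,0,0,-1]'
```

```text
time_s: 7.75
eef_pos: [0.5045, -0.0317, 0.0502]
orientation: [-0.0, 0.884, 0.468, -0.0]
ft_force: [0.0, -0.7, -1.4]
width: 0.256
grip_force: 20.0
time_s: 7.95
eef_pos: [0.5046, -0.0317, 0.0493]
orientation: [-0.0, 0.884, 0.468, -0.0]
ft_force: [-0.7, 0.3, -1.0]
width: 0.252
grip_force: 20.0
```

```bash

python3 -m jog '[0,0,0,0,0,0.001,-1, 0,0,0,0,0,0.001,-1, 0,0,0,0,0,0,-1]'
python3 -m jog '[0,0,0,0,0,0.0015,-1, 0,0,0,0,0,0.0015,-1, 0,0,0,0,0,0,-1]'
```

```text
time_s: 8.25
eef_pos: [0.5045, -0.0317, 0.0472]
orientation: [-0.0, 0.884, 0.468, -0.0]
ft_force: [0.0, 0.5, -0.5]
width: 0.257
grip_force: 20.0
time_s: 8.55
eef_pos: [0.5045, -0.0317, 0.0441]
orientation: [-0.0, 0.884, 0.468, -0.0]
ft_force: [0.2, -0.1, -0.4]
width: 0.251
grip_force: 20.0
```

```bash

python3 -m jog '[0,0,0,0,0,0.0015,-1, 0,0,0,0,0,0.0015,-1, 0,0,0,0,0,0,-1]'
python3 -m jog '[0,0,0,0,0,0.001,-1, 0,0,0,0,0,0.001,-1, 0,0,0,0,0,0,-1]'
```

```text
time_s: 8.85
eef_pos: [0.5046, -0.0317, 0.0411]
orientation: [-0.0, 0.884, 0.468, -0.0]
ft_force: [0.5, 0.4, -1.0]
width: 0.254
grip_force: 20.0
time_s: 9.15
eef_pos: [0.5046, -0.0317, 0.0392]
orientation: [-0.0, 0.884, 0.468, -0.0]
ft_force: [-0.8, 0.3, -0.7]
width: 0.255
grip_force: 20.0
```

```bash

python3 -m jog '[0,0,0,0,0,0.001,-1, 0,0,0,0,0,0,-1, 0,0,0,0,0,0,-0.4, 0,0,0,0,0,0,-0.2, 0,0,0,0,0,0,0, 0,0,0,0,0,0,0, 0,0,0,0,0,0,0]'
python3 -m jog '[0,0,0,0,0,-0.01,0, 0,0,0,0,0,-0.02,0, 0,0,0,0,0,-0.04,0, 0,0,0,0,0,-0.04,0, 0,0,0,0,0,0,0]'
python3 -c "
from h import *; go([.62,.1,.14],-.595)
import cv2
cs=[]
for n,r,c0 in(('side',160,280),('top',190,280)):
    c=read_camera(n)['color'][r:r+75,c0:c0+100,::-1];cs.append(cv2.resize(c,None,fx=4,fy=4,interpolation=cv2.INTER_CUBIC))
cv2.imwrite('pics/r4.png',np.hstack(cs))"
```

```text
time_s: 9.85
eef_pos: [0.5048, -0.0317, 0.0384]
orientation: [0.0, 0.884, 0.468, 0.0]
ft_force: [0.2, 0.3, -0.4]
width: 0.494
grip_force: 0.0
time_s: 10.35
eef_pos: [0.5085, -0.0313, 0.154]
orientation: [0.003, 0.884, 0.468, 0.005]
ft_force: [-0.3, -1.0, 0.6]
width: 0.496
grip_force: 0.0
pos [ 0.5085 -0.0313  0.154 ] az -0.5962 tilt [ 0.012  -0.0002] t 10.35 F [-0.3 -1.   0.6] w 0.496
shift [0.1712 0.0184 0.0153] turn -0.0012
```

View pics/r4.png

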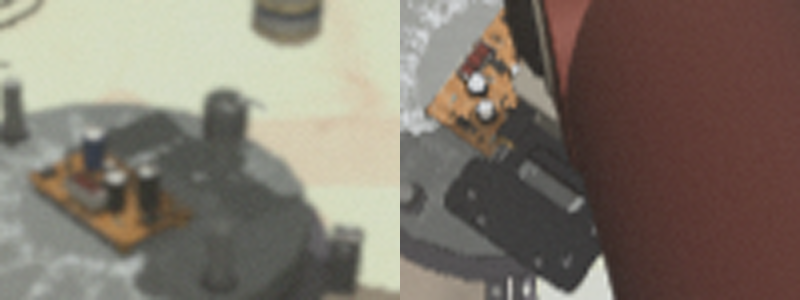

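The pin stands upright in the hole at (225,120) in the left half, and the gripper is clear. The tool already lies tangential for the far peg, so I'll straddle it.

```bash

python3 -m jog '[0,0,0,0,0,0,0, 0,0,0,0.04,0,0,0, 0,0,0,0.044,0,0,0, 0,0,0,0.044,0,0,0, 0,0,0,0.044,0,0,0, 0,0,0,0,0,0,0, 0,0,0,0,0,0,0]'
python3 -c "from h import *; go([.6013,.1113,.044],-.595)"
```

```text
time_s: 11.15
eef_pos: [0.6, 0.1116, 0.1463]
orientation: [-0.001, 0.883, 0.469, -0.002]
ft_force: [-0.7, -0.3, -0.8]
width: 0.5
grip_force: 0.0
pos [0.6    0.1116 0.1463] az -0.5934 tilt [-0.004  -0.0007] t 11.15 F [-0.7 -0.3 -0.8] w 0.5
shift [0.0008 0.0015 0.1023] turn 0.0016
```

```bash

python3 -m jog '[0,0,0,0.0005,0.001,0.03,0, 0,0,0,0,0,0.04,0, 0,0,0,0,0,0.02,0, 0,0,0,0,0,0.012,0, 0,0,0,0,0,0,0]'
python3 -m jog '[0,0,0,0,0.004,0,0, 0,0,0,0,0.004,0,0, 0,0,0,0,0.002,0,0, 0,0,0,0,0.002,0,0, 0,0,0,0,0.002,0,0, 0,0,0,0,0,0,0]'
python3 -c "from h import *; go([.6013,.1113,.044],-.595)"
```

```text
time_s: 11.65
eef_pos: [0.6005, 0.1085, 0.0444]
orientation: [-0.0, 0.884, 0.468, -0.002]
ft_force: [0.3, -0.0, -0.0]
width: 0.502
grip_force: 0.0
time_s: 12.25
eef_pos: [0.6142, 0.1024, 0.0466]
orientation: [0.0, 0.884, 0.468, 0.0]
ft_force: [-0.4, -0.2, 1.1]
width: 0.502
grip_force: 0.0
pos [0.6142 0.1024 0.0466] az -0.5964 tilt [0.0006 0.    ] t 12.25 F [-0.4 -0.2  1.1] w 0.502
shift [ 0.0001 -0.0157  0.0026] turn -0.0014
```

```bash

python3 -m jog '[0,0,0.022,-0.0004,0.002,0,0, 0,0,0.022,-0.0004,0.002,0,0, 0,0,0.022,-0.0004,0.002,0,0, 0,0,0.022,-0.0004,0.002,0,0, 0,0,0.022,-0.0004,0.002,0,0, 0,0,0.022,-0.0004,0.002,0,0, 0,0,0.022,-0.0004,0.002,0,0, 0,0,0.022,-0.0004,0.002,0,0]'
python3 -m jog '[0,0,0.022,-0.0004,0.002,0,0, 0,0,0.022,-0.0004,0.002,0,0, 0,0,0.022,-0.0004,0.002,0,0, 0,0,0.022,-0.0004,0.002,0,0]'
python3 -c "from h import *; go([.5508,.0368,.044],-.595)
import cv2
cv2.imwrite('pics/s5.png',cv2.resize(read_camera('side')['color'][140:270,230:380,::-1],None,fx=4,fy=4,interpolation=cv2.INTER_CUBIC))"
```

```text
time_s: 13.05
eef_pos: [0.6246, 0.0905, 0.0464]
orientation: [-0.0, 0.922, 0.388, 0.0]
ft_force: [-1.7, 3.0, -0.4]
width: 0.501
grip_force: 1.5
time_s: 13.45
eef_pos: [0.6291, 0.0836, 0.0464]
orientation: [-0.0, 0.938, 0.347, 0.0]
ft_force: [-0.8, 3.6, -0.6]
width: 0.502
grip_force: 1.6
pos [0.6291 0.0836 0.0464] az -0.8617 tilt [0.0007 0.0007] t 13.45 F [-0.8  3.6 -0.6] w 0.502
shift [-0.0899 -0.0155  0.0023] turn -0.2667
```

View pics/s5.png

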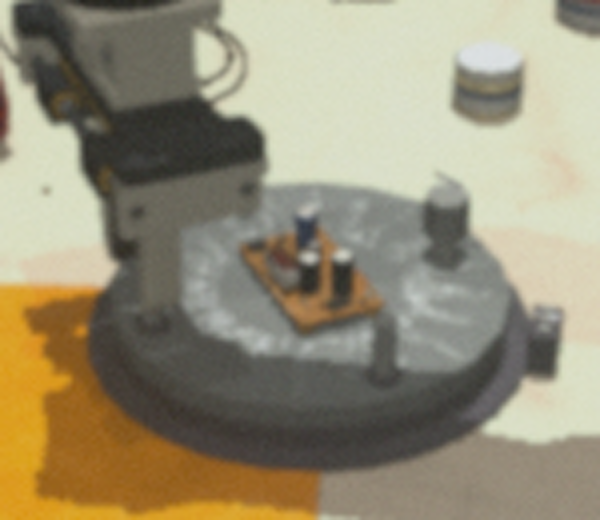

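The pin stays upright at (445,220) and the peg is being pushed with about 3.5 N. I'll carry on.

```bash

python3 -m jog '[0,0,0.022,-0.0004,0.002,0,0, 0,0,0.022,-0.0004,0.002,0,0, 0,0,0.022,-0.0004,0.002,0,0, 0,0,0.022,-0.0004,0.002,0,0, 0,0,0.022,-0.0004,0.002,0,0, 0,0,0.022,-0.0004,0.002,0,0, 0,0,0.022,-0.0004,0.002,0,0, 0,0,0.022,-0.0004,0.002,0,0]'
python3 -m jog '[0,0,0.022,-0.0004,0.002,0,0, 0,0,0.022,-0.0004,0.002,0,0, 0,0,0.022,-0.0004,0.002,0,0, 0,0,0.022,-0.0004,0.002,0,0, 0,0,0.022,-0.0004,0.002,0,0, 0,0,0.022,-0.0004,0.002,0,0, 0,0,0.022,-0.0004,0.002,0,0, 0,0,0.022,-0.0004,0.002,0,0]'
python3 -c "from h import *; go([.5508,.0368,.044],-.595)"
```

```text
time_s: 14.3
eef_pos: [0.636, 0.0685, 0.0465]
orientation: [-0.0, 0.965, 0.263, 0.0]
ft_force: [0.3, 4.0, -1.1]
width: 0.501
grip_force: 1.6
time_s: 15.1
eef_pos: [0.6401, 0.0527, 0.0465]
orientation: [0.0, 0.984, 0.178, 0.0]
ft_force: [2.0, 4.7, 0.2]
width: 0.497
grip_force: 1.6
pos [0.6401 0.0527 0.0465] az -1.2138 tilt [0.0006 0.0001] t 15.1 F [2.  4.7 0.2] w 0.497
shift [-0.0893 -0.0164  0.0024] turn -0.6188
```

```bash

python3 -m jog '[0,0,0.018,-0.0003,0.0016,0,0, 0,0,0.018,-0.0003,0.0016,0,0, 0,0,0.018,-0.0003,0.0016,0,0, 0,0,0.018,-0.0003,0.0016,0,0, 0,0,0.018,-0.0003,0.0016,0,0, 0,0,0.018,-0.0003,0.0016,0,0]'
python3 -m jog '[0,0,0.016,-0.0003,0.0014,0,0, 0,0,0.016,-0.0003,0.0014,0,0]'
python3 -m jog '[0,0,0.016,-0.0003,0.0014,0,0, 0,0,0.016,-0.0003,0.0014,0,0]'
python3 -c "from h import *; go([.5508,.0368,.044],-.595)"
```

```text
time_s: 15.7
eef_pos: [0.6412, 0.043, 0.0465]
orientation: [0.0, 0.992, 0.124, 0.0]
ft_force: [1.6, 4.1, 0.8]
width: 0.499
grip_force: 1.6
time_s: 15.9
eef_pos: [0.6413, 0.0402, 0.0464]
orientation: [-0.0, 0.994, 0.109, 0.0]
ft_force: [1.9, 3.4, 1.1]
width: 0.497
grip_force: 1.6
time_s: 16.1
eef_pos: [0.6414, 0.0374, 0.0464]
orientation: [-0.0, 0.996, 0.093, 0.0]
ft_force: [1.4, 4.5, 1.0]
width: 0.503
grip_force: 1.7
pos [0.6414 0.0374 0.0464] az -1.3852 tilt [0.0003 0.0002] t 16.1 F [1.4 4.5 1. ] w 0.503
shift [-0.0891 -0.0161  0.0024] turn -0.7902
```

```bash

python3 -m jog '[0,0,0.013,-0.0003,0.0012,0,0, 0,0,0.013,-0.0003,0.0012,0,0]' | grep -E "pos|ft"
python3 -m jog '[0,0,0.013,-0.0003,0.0012,0,0]' | grep -E "pos|ft"
```

```text
eef_pos: [0.6409, 0.0343, 0.0464]
ft_force: [0.9, 2.9, 1.8]
eef_pos: [0.6408, 0.0331, 0.0463]
ft_force: [1.6, 3.9, 0.5]
```

```bash

python3 -m jog '[0,0,0.013,-0.0003,0.0012,0,0]' | grep -E "pos|ft"
python3 -m jog '[0,0,0.013,-0.0003,0.0012,0,0]' | grep -E "pos|ft"
```

```text
eef_pos: [0.6407, 0.032, 0.0463]
ft_force: [1.7, 2.5, 0.0]
eef_pos: [0.6406, 0.0309, 0.0463]
ft_force: [1.1, 3.2, 0.5]
```

```bash

python3 -m jog '[0,0,0.013,-0.0003,0.0012,0,0]' | grep -E "pos|ft"
python3 -m jog '[0,0,0.013,-0.0003,0.0012,0,0]' | grep -E "pos|ft"
```

```text
eef_pos: [0.6405, 0.0299, 0.0463]
ft_force: [1.3, 3.7, 0.1]
eef_pos: [0.6402, 0.0297, 0.0463]
ft_force: [1.7, 4.6, 0.2]
```

```bash

python3 -m jog '[0,0,0.013,-0.0003,0.0012,0,0]' | grep -E "pos|ft"
python3 -c "from h import *; go([.5508,.0368,.044],-.595)"
```

```text
eef_pos: [0.6399, 0.0296, 0.0462]
ft_force: [1.8, 6.3, -0.2]
pos [0.6399 0.0296 0.0462] az -1.4881 tilt [-0.0004  0.0028] t 16.9 F [ 1.8  6.3 -0.2] w 0.499
shift [-0.0882 -0.0146  0.0023] turn -0.8931
```

The peg has stopped moving and the force is rising, which suggests it has locked. I'll check the pin's height in a picture.

```bash

python3 -m jog '[0,0,0,0,0.0008,0,0, 0,0,0,0,0,0,0]' | grep -E "pos|ft"
python3 -c "
from h import *
import cv2
c=read_camera('side')
cv2.imwrite('pics/s6.png',cv2.resize(c['color'][140:270,230:380,::-1],None,fx=4,fy=4,interpolation=cv2.INTER_CUBIC))
for h in(.056,.067):
    q=np.linalg.inv(c['cam_to_world'])@[.5508+.082*np.cos(-3.04),.0368+.082*np.sin(-3.04),h,1];u=c['intrinsics']@q[:3]/q[2];print(h,(u[:2]-[230,140])*4)"
```

```text
eef_pos: [0.64, 0.0295, 0.0462]
ft_force: [1.1, 6.0, 0.0]
0.056 [462.37634462 260.97587105]
0.067 [463.34545569 243.41518285]
```

View pics/s6.png

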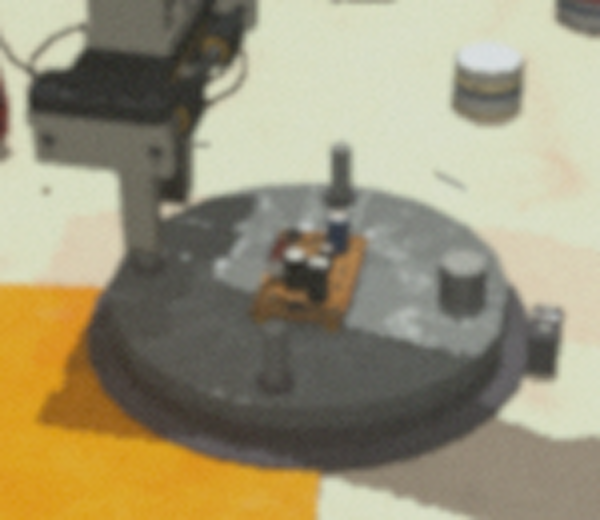

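The pin head's top is at (463,260), which matches the predicted fully-home position, and no shank shows. I'll back off the peg, rise and hand in.

```bash

python3 -m jog '[0,0,0,0,-0.005,0,0, 0,0,0,0,-0.007,0,0, 0,0,0,0,0,0,0, 0,0,0,0,0,-0.02,0, 0,0,0,0,0,-0.04,0, 0,0,0,0,0,-0.04,0, 0,0,0,0,0,0,0, 0,0,0,0,0,0,0]'
python3 -c "
from bench import arm
print(arm.close_job())"
```

```text
time_s: 17.95
eef_pos: [0.6394, 0.0376, 0.1473]
orientation: [0.001, 0.999, 0.041, 0.001]
ft_force: [-0.5, 0.6, 0.2]
width: 0.501
grip_force: 0.0
the job is handed in; nothing more can be done
None
```

The job is handed in: the pin sits fully home and locks the table near the index mark, the jar was not touched, and the arm is clear after about 18 s of the 72 s allowed; the hand-in gave no verdict.

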